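# Take the stamping plate out of the binder's clamping jig

### The job

Swing the jig's hinged clamp bar right up and over until it leans back open by itself, then slide the flat stamping plate out of its channel until about a third of it sticks out over the open front edge, bearing down on it only lightly. Take it there and lay it flat, face up, in the shallow wooden tray without dropping it in; leave the bar open and do not shift the book, the jar or the stack of book blocks.

Things in the scene. Friction and masses are not known exactly. Their poses are not given: they have to be found in the camera images.
- bed: Fixed grey steel jig 150 (x) x 124 (y) mm, top 46 mm above its origin: centre of underside, let 0 to 4 mm into the table; z up. Foot 170 x 140 x 6. Along x runs a channel 62 wide, 6 deep (floor at z 40), open at the front (-x) end facing the robot, shut at the rear by a stop (x 62 to 75). Rails beside it are flush with the plate, which cannot be gripped in there. Slippery: friction 0.3.
- bed_mouth (a point): Middle of the open front end of the channel, at the top edge of the jig (jig frame -75, 0, 46 mm); axes as the jig's.
- bar (a joint): Clamp bar angle (rad): 0 lying across the plate, grows as its free end is lifted; stop at 1.95. 0.4 kg, no catch, hardly any friction: let go below 1.57 (upright) it falls shut, beyond 1.65 it falls on to its stop and stays. Steel bar 24 mm wide (jig x), 14 thick, at jig x = 10 mm, swinging about an axis parallel to jig x; the free end moves from the jig's -y side up and over to +y.
- bar_hinge (a point): Hinge axis of the clamp bar, at jig frame (10, 53, 53) mm; does not move.
- bar_grip (a point): Centre of the black disc handle on the bar's free end: 28 mm diameter, 24 mm thick along jig x, 147 mm from the hinge axis. Bar shut: at jig (10, -94, 53) mm, overhanging the jig's -y side, so fingers closing along jig x pinch its flat faces from above; it can turn between the fingers.
- plate: Loose light-metal stamping plate 120 (x) x 58 (y) x 6 mm, about 0.13 kg, thin lines engraved on its top face. Origin: centre of underside, z up. At the start its x lies along the channel, front end (-x) 4 to 12 mm inside the jig's front edge. Fingertips grip it better than the jig does: a tip pressed on its face with 8 to 15 N drags it along. It tips off the jig if over half overhangs.
- plate_front (a point): Middle of the upper edge of the plate's front end (plate frame -60, 0, 6 mm).
- tray: Shallow fixed wooden tray, 210 (x) x 160 (y) mm outside, walls 6 mm thick and 14 mm high, floor 6 mm thick. Origin: centre of its underside on the table.
- book: Loose bound book with dark green cover lying flat, 110 x 160 x 30 mm; origin under its centre. Leave alone.
- jar: Loose white paste jar, 70 mm diameter, 85 mm high; origin under its centre. Leave alone.
- blocks: Loose pile of three pale book blocks, about 105 x 150 mm and 78 mm high; origin under its centre. Leave alone.
There are look-alikes about, which are no part of the job. Of the things that look like the plate, the largest one is meant.

How it is judged:
On the way, in this order (a step that is already met when the one before it is completed fails the run):
1. the clamp bar is swung over past upright (1.65 rad) (value of joint bar above 1.65 rad), for 0.2 s.
2. the plate has been slid along the channel until its front end sticks out at least 25 mm past the jig's front edge, while it still lies flat on the jig (x of plate_front in the frame of bed_mouth below -0.025 m and z of plate in the frame of bed between 0.036 and 0.044 m and angle between plate's own z axis and vertical below 0.1 rad), for 0.1 s.
At the end, for the whole second after the job is handed in: The plate lies at rest, face up and flat (within 0.06 rad) on the floor of the tray (its underside 3 to 9 mm above the table, its centre within 80 mm in x and 60 mm in y of the tray's), and the clamp bar still leans open beyond 1.65 rad (z of plate in the frame of tray between 0.003 and 0.009 m and angle between plate's own z axis and vertical below 0.06 rad and x of plate in the frame of tray between -0.08 and 0.08 m and y of plate in the frame of tray between -0.06 and 0.06 m and linear speed of plate below 0.02 m/s and value of joint bar above 1.65 rad); the robot touches nothing.
It fails at once if with the bar open, the fingers press the plate on to the jig with more than 40 N (contact force between plate and bed above 40 N and contact force between plate and the fingers above 10 N and z of plate in the frame of bed below 0.05 m and value of joint bar above 1.5 rad).
It fails at once if the plate is let go more than 30 mm above the tray's floor (z of plate in the frame of tray above 0.036 m and horizontal distance between plate and tray below 0.1 m and contact force between plate and the fingers below 0.01 N and contact force between plate and the arm below 0.01 N).
It fails at once if the book is shifted more than 20 mm (distance of book from where it was at the start of the episode above 0.02 m).
It fails at once if the jar is shifted more than 20 mm (distance of jar from where it was at the start of the episode above 0.02 m).
It fails at once if the book blocks are shifted more than 20 mm (distance of blocks from where it was at the start of the episode above 0.02 m).
It also fails if it takes over 72 s, if anything falls off the work surface, if the arm or the gripper's body presses on something with over 40 N, if the wrist force passes 120 N, or if a joint passes its speed limit or range.

### The arm

A 7-joint arm with a two-finger parallel gripper is mounted at the origin on the work surface. World frame = base frame: x ahead of the robot, y to its left, z up, the work surface at z = 0. Lengths are in m, angles in rad, forces in N, time in s.
With the tool pointing down it reaches from about 0.35 to 0.9 m from the base axis. Payload 19.9 kg.
Tool frame: the origin (TCP) lies on the centre line of the jaws, within the pads' length; the fingertips stand 17 mm ahead of it and the grasp point (between the pads) lies 2 mm behind it; z points along the fingers, y is the line along which they close (so a half turn about z gives the same grasp; the last joint's range is limited). The gripper opens to 94 mm and grips with 3 to 60 N. Pads are 16 mm wide; open, the fingers measure 119 mm over their backs; the gripper's body (75 mm by 177 mm) begins 78 mm behind the grasp point.
Start: joints at [-1.248, 0.417, -0.01, 1.614, 0.005, 1.111, -0.053], TCP at [0.223, 0.584, 0.222] pointing down, gripper open.
Joint ranges: [-2.81, 2.81], [-0.39, 2.02], [-1.27, 1.25], [0.06, 2.57], [-1.19, 4.33], [0.19, 2], [-2.82, 2.82]. Speed limits (rad/s): [1.89, 1.89, 2.39, 2.39, 3.01, 3.01, 3.01].

### API

Orientations are given as a rotation vector (axis times angle).
In Python, from station import arm, read_camera gives the robot as it stands. The module is installed in compiled form; this text tells all that it offers.
- The arm moves only by the tool jog_arm, never from a script. Its argument "steps" is a list of rows, each an object of numbers: "dx", "dy", "dz": the shift along the tool's x, y, z in cm; "twist": the turn about the tool's z in degrees; "fingers": the finger opening in cm, from 0 to 9.4. A call has 1 to 8 rows; each row shifts and turns the commanded pose from where the row before left it, along the tool's axes as they then stand; what a row does not reach is not made up. A row lasts 1/10 s, in which the tool goes at most 50 mm and 8.59 degrees, less where a joint would pass 70% of its speed; a pose out of reach is approached as far as the arm can. A call with a gripper value outside its range is refused whole. The fingers move at their own pace and stop on an object; "newtons" is the grip in N (left out, the last holds). Time passes only in rows, so rows that do not move let the fingers close. It gives the time, the measured TCP pose, the force, the opening and the grip force at its end, in the units of the state.
- arm.sense(): the state, without advancing time (a new reading comes with each control period).
- read_camera(name): name is "scene" or "top" or "wrist"; returns a dict with "pixels" (480x640x3 uint8, red, green, blue), "fx", "fy", "cx", "cy" (pixels), "eye" and "rotation" of the camera in the world; the wrist camera has in their place "T_tool_cam" (4x4, takes a point from camera to tool coordinates, whose origin is the TCP and whose axes are the flange's). Camera axes: x right, y down, z forward; pixel columns grow to the right and rows downward; lengths in m; the calibration is good to about 2 mm. A picture is of the moment at which its call begins: read the wrist's pose just before it. There is no depth.
- arm.hand_in(): hands the job in; it is judged then, once.
The state is a dict: "time": time; "joint_pos": joint angles; "qd": joint speeds; "joint_torque": joint torques, N m; "ee_pos": TCP position; "eef_rot": TCP orientation; "ft_force": force on the tool from outside, world axes, zero at the start; "ft_torque": the same for the moment, N m; "opening": finger opening in m; "gripper_force": force on a finger pad.
Only numpy, scipy, OpenCV 4.12 (cv2) and the standard library are available. Lean on these libraries where they do the work, as an engineer would, in place of code of your own. Each camera call takes 0.05 s, during which the arm holds its last target. There are 200 camera calls.

## Working session

There is one attempt and no reset: what is moved stays moved. The work goes in short steps, Python scripts to look and compute and a tool call to move; the robot and the scene stay as the last step left them, time stands still between calls to the robot, and variables do not carry over. Pictures are saved under pics/ and viewed, at most 12 in all, crops included, and the job is handed in when it is done.

Besides the shell and the picture viewer there is one more tool, called after ">>>" as name(argument=value, ...) on one line, values as JSON. jog_arm: Moves the arm, as the interface text tells. Its arguments: {"type":"object","properties":{"steps":{"type":"array","items":{"type":"object","properties":{"dx":{"type":"number"},"dy":{"type":"number"},"dz":{"type":"number"},"twist":{"type":"number"},"fingers":{"type":"number"}}}},"newtons":{"type":"number"}},"required":["steps"]}

```bash
mkdir -p pics; cat > h.py <<'E'
import numpy as np,cv2
from scipy.spatial.transform import Rotation as R
from station import arm, read_camera
def cam(n):
    s=arm.sense(); c=read_camera(n)
    if n=='wrist':
        T=np.eye(4);T[:3,:3]=R.from_rotvec(s['eef_rot']).as_matrix();T[:3,3]=s['ee_pos'];T=T@np.array(c['T_tool_cam']);c['eye']=T[:3,3];c['rotation']=T[:3,:3]
    return c
def save(c,f): cv2.imwrite(f,c['pixels'][:,:,::-1])
def ray(c,u,v):
    d=np.array(c['rotation'])@np.array([(u-c['cx'])/c['fx'],(v-c['cy'])/c['fy'],1]);return np.array(c['eye']),d/np.linalg.norm(d)
def atz(c,u,v,z):
    e,d=ray(c,u,v);return e+d*(z-e[2])/d[2]
def tri(l):
    A=0;b=0;rs=[ray(*x) for x in l]
    for e,d in rs: P=np.eye(3)-np.outer(d,d);A=A+P;b=b+P@e
    p=np.linalg.solve(A,b);return p,[np.linalg.norm(np.cross(p-e,d)) for e,d in rs]
def proj(c,p):
    q=np.array(c['rotation']).T@(np.array(p)-c['eye']);return c['fx']*q[0]/q[2]+c['cx'],c['fy']*q[1]/q[2]+c['cy']
E
python3 - <<'E'
from h import *
import pickle
d={}
for n in('scene','top','wrist'):
    c=cam(n);save(c,f'pics/{n}0.png');d[n]=c;print(n,np.round(c['eye'],3),c['fx'],np.round(c['rotation'],2).tolist())
pickle.dump(d,open('c0.pkl','wb'));s=arm.sense();print(s)
E
```

```text
scene [ 0.809 -0.332  0.707] 467.2840273797447 [-2.54, -0.58, 0.16]
top [0.479 0.005 0.848] 497.31372962384245 [-2.12, 2.15, -0.14]
wrist [0.152 0.611 0.385] 428.1636648836176 [[0.36, 0.9, 0.25], [0.93, -0.34, -0.1], [-0.0, 0.26, -0.96]]
{'time': 0.15, 'joint_pos': array([-1.24749823,  0.41783249, -0.01030207,  1.61402844,  0.00468113,
        1.11068315, -0.05301731]), 'qd': array([ 5.95631864e-05, -2.12377445e-03, -1.74374443e-03, -2.29240154e-03,
       -9.01328328e-04,  1.41844047e-03, -9.82944157e-04]), 'joint_torque': array([ 1.63510020e-03, -8.51531339e+01,  6.39726017e-01, -4.26125765e+01,
       -4.86991962e-02,  1.72615552e-02,  1.58621065e-04]), 'ee_pos': array([0.22288194, 0.58362071, 0.22197484]), 'eef_rot': array([-5.69861053e-01, -3.08936627e+00,  1.44698210e-03]), 'ft_force': array([-0.19185067,  0.23744783, -0.59026605]), 'ft_torque': array([ 0.02616028, -0.04158855, -0.02796218]), 'gripper_force': 0.0, 'opening': 0.09419833091185184}
```

View pics/top0.png

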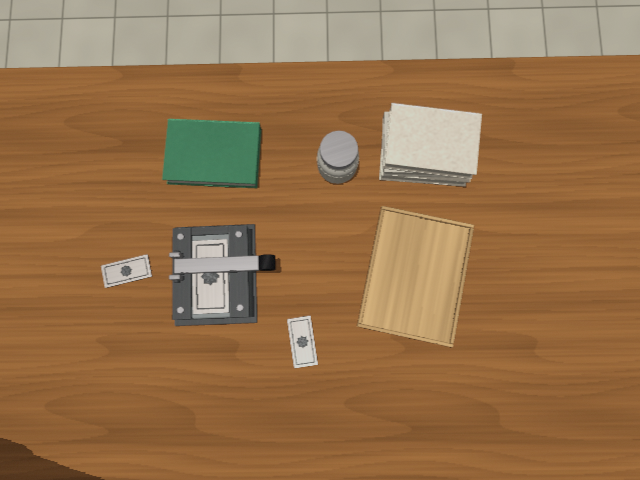

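View pics/scene0.png

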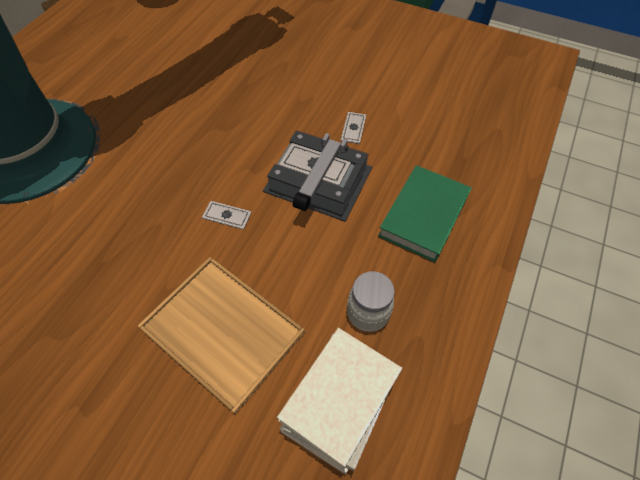

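The top view shows the jig at about (213,275), with the bar across it and its black handle at (267,262). The tray is at (416,277). The jig's front faces down in the image, towards the robot. The two smaller plates are decoys. Next I'll look at enlarged crops.

```bash
python3 - <<'E'
s=open('h.py').read().replace("    return c\ndef save","    elif np.size(c['rotation'])==3: c['rotation']=R.from_rotvec(c['rotation']).as_matrix()\n    return c\ndef save")
open('h.py','w').write(s)
from h import *
a=cam('top')['pixels'][215:335,160:290];b=cam('scene')['pixels'][122:222,258:378]
a=cv2.resize(a,None,fx=4.5,fy=4.5,interpolation=cv2.INTER_CUBIC)
b=cv2.resize(b,None,fx=5,fy=5,interpolation=cv2.INTER_CUBIC)
cv2.imwrite('pics/c_t.png',a[:,:,::-1]);cv2.imwrite('pics/c_s.png',b[:,:,::-1])
E
```

```text
(no output)
```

View pics/c_t.png

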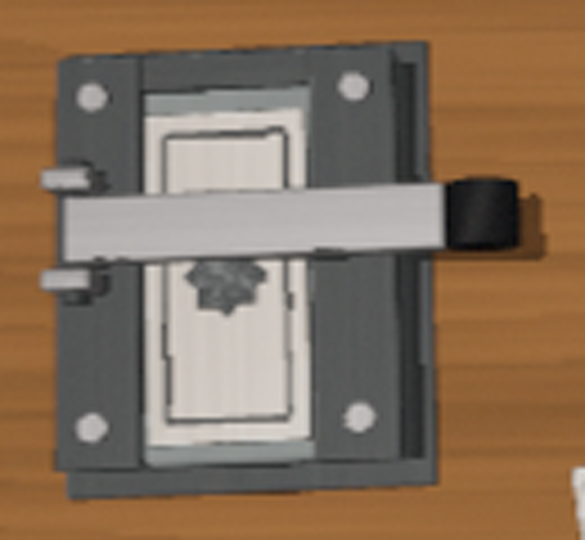

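View pics/c_s.png

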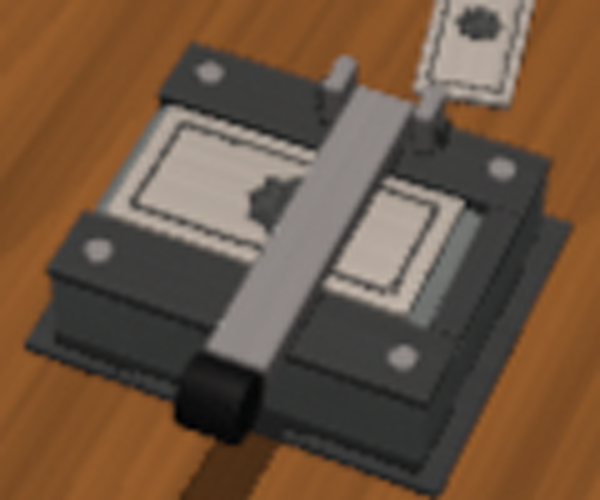

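```bash
python3 - <<'E'
from h import *
t=cam('top');s=cam('scene')
T=lambda x,y:(t,160+(x-1.75)/4.5,215+(y-1.75)/4.5)
S=lambda x,y:(s,258+(x-2)/5,122+(y-2)/5)
P={'jRL':((62,60),(550,160)),'jRR':((392,45),(430,403)),'jFR':((398,460),(50,270)),'jFL':((57,470),(190,45)),
'sRL':((91,97),(502,168)),'sRR':((353,86),(402,356)),'sFR':((359,417),(97,250)),'sFL':((91,428),(209,72)),
'pFL':((147,443),(165,105)),'pFR':((310,441),(103,213)),'pRR':((308,113),(408,312)),'pRL':((146,113),(465,200)),'grip':((484,214),(221,398))}
for k,(a,b) in P.items():
    p,e=tri([T(*a),S(*b)]);print(k,np.round(p*1000,1),np.round(1e3*e[0],1))
# tray outside corners, both views
for k,a,b in(('tRL',(383,207),(303,331)),('tRR',(474,225),(236,410)),('tFR',(452,346),(140,325)),('tFL',(359,327),(212,261))):
    p,e=tri([(t,*a),(s,*b)]);print(k,np.round(p*1000,1),np.round(1e3*e[0],1),np.round(atz(t,*a,.014)*1000,1))
for k,a in(('jar',(338,150)),('blkFL',(380,170)),('blkFR',(475,176)),('bookFR',(258,182)),('bookFL',(165,180)),):print(k,np.round(atz(t,*a,.07)*1000))
E
```

```text
jRL [636.4 245.1  42. ] 0.0
jRR [640.7 123.7  40.6] 0.3
jFR [489.6 121.1  37. ] 0.5
jFL [486.6 242.9  38.7] 0.7
sRL [622.1 233.6  42.5] 0.4
sRR [624.6 137.1  43.2] 0.5
sFR [504.1 133.6  42.7] 0.6
sFL [501.4 230.1  42.5] 0.6
pFL [494.8 208.8  42.5] 2.0
pFR [496.2 151.9  39.8] 0.2
pRR [616.7 155.1  42. ] 1.7
pRL [615.8 213.1  42.7] 0.4
grip [576.5  88.8  49.1] 0.2
tRL [ 675.2 -107.4    4.6] 0.1 [ 673.  -106.2   14. ]
tRR [ 641.3 -258.2   11.5] 2.3 [ 639.3 -259.    14. ]
tFR [ 438.8 -211.3    9. ] 1.2 [ 438.3 -211.    14. ]
tFL [472.1 -59.7  -5.3] 2.3 [470.7 -59.8  14. ]
jar [756. -29.  70.]
blkFL [721. -96.  70.]
blkFR [ 709. -248.   70.]
bookFR [705. 101.  70.]
bookFL [710. 253.  70.]
```

>>> jog_arm(steps=[{"dx":-3.6,"dy":-2.4,"fingers":5},{"dx":-3.6,"dy":-2.4},{"dx":-3.6,"dy":-2.4},{"dx":-3.6,"dy":-2.4},{"dx":-3.6,"dy":-2.4},{"dx":-3.6,"dy":-2.4},{"dx":-3.6,"dy":-2.4},{"dx":-3.6,"dy":-2.4}])

```text
invalid input at $.steps[0]: expected keys dx, dy, dz, twist, fingers
```

>>> jog_arm(steps=[{"dx":-3.6,"dy":-2.4},{"dx":-3.6,"dy":-2.4},{"dx":-3.6,"dy":-2.4},{"dx":-3.6,"dy":-2.4},{"dx":-3.6,"dy":-2.4},{"dx":-3.6,"dy":-2.4},{},{}])

```text
invalid input at $.steps[0]: expected keys dx, dy, dz, twist, fingers
```

>>> jog_arm(steps=[{"twist":8.45},{"twist":8.45},{"twist":8.45},{"twist":8.45},{"twist":8.45},{"twist":8.45},{"twist":8.45},{"twist":8.45}])

```text
invalid input at $.steps[0]: expected keys dx, dy, dz, twist, fingers
```

```bash
cat > d.py <<'E'
# usage: d.py x y z yaw_of_tool_y(deg): jog needed from here in cm and degrees
from h import *
import sys
g=[float(a) for a in sys.argv[1:]]
s=arm.sense();M=R.from_rotvec(s['eef_rot']).as_matrix()
yaw=np.degrees(np.arctan2(M[1,1],M[0,1]));print('t',s['time'],'pos',np.round(s['ee_pos'],4),'yaw_y',round(yaw,2),'tool',np.round(M.T.tolist(),3).tolist(),'F',np.round(s['ft_force'],1),'open',s['opening'],'grip',s['gripper_force'])
if g:print('jog cm',np.round(M.T@(np.array(g[:3])-s['ee_pos'])*100,2),'twist',round((yaw-g[3]+180)%360-180,2))
E
python3 d.py .5755 .089 .10 1.6
```

```text
t 0.35 pos [0.2229 0.5838 0.2223] yaw_y 69.1 tool [[-0.934, 0.357, -0.0], [0.357, 0.934, -0.0], [-0.0, -0.0, -1.0]] F [ 0.  -0.4  0.2] open 0.09376213498828528 grip 0.0
jog cm [-50.59 -33.64  12.24] twist 67.5
```

>>> jog_arm(steps=[{"dx":-3.6,"dy":-2.4,"dz":0,"twist":0,"fingers":5},{"dx":-3.6,"dy":-2.4,"dz":0,"twist":0,"fingers":5},{"dx":-3.6,"dy":-2.4,"dz":0,"twist":0,"fingers":5},{"dx":-3.6,"dy":-2.4,"dz":0,"twist":0,"fingers":5},{"dx":-3.6,"dy":-2.4,"dz":0,"twist":0,"fingers":5},{"dx":-3.6,"dy":-2.4,"dz":0,"twist":0,"fingers":5},{"dx":-3.6,"dy":-2.4,"dz":0,"twist":0,"fingers":5}])

```text
time: 1.05
ee_pos: [0.3992, 0.3355, 0.2226]
eef_rot: [0.57, 3.089, 0.0]
ft_force: [0.8, 0.6, 0.9]
opening: 0.0503
gripper_force: 0.0
```

>>> jog_arm(steps=[{"dx":-3.6,"dy":-2.4,"dz":0,"twist":0,"fingers":5},{"dx":-3.6,"dy":-2.4,"dz":0,"twist":0,"fingers":5},{"dx":-3.6,"dy":-2.4,"dz":0,"twist":0,"fingers":5},{"dx":-3.6,"dy":-2.4,"dz":0,"twist":0,"fingers":5},{"dx":-3.6,"dy":-2.4,"dz":0,"twist":0,"fingers":5},{"dx":-3.6,"dy":-2.4,"dz":0,"twist":0,"fingers":5},{"dx":-3.6,"dy":-2.4,"dz":0,"twist":0,"fingers":5}])

```text
time: 1.75
ee_pos: [0.5747, 0.0886, 0.2226]
eef_rot: [0.57, 3.089, 0.0]
ft_force: [0.7, 0.7, 0.0]
opening: 0.0501
gripper_force: 0.0
```

>>> jog_arm(steps=[{"dx":0,"dy":0,"dz":0,"twist":8.44,"fingers":5},{"dx":0,"dy":0,"dz":0,"twist":8.44,"fingers":5},{"dx":0,"dy":0,"dz":0,"twist":8.44,"fingers":5},{"dx":0,"dy":0,"dz":0,"twist":8.44,"fingers":5},{"dx":0,"dy":0,"dz":0,"twist":8.44,"fingers":5},{"dx":0,"dy":0,"dz":0,"twist":8.44,"fingers":5},{"dx":0,"dy":0,"dz":0,"twist":8.44,"fingers":5},{"dx":0,"dy":0,"dz":0,"twist":8.44,"fingers":5}])

```text
time: 2.55
ee_pos: [0.5739, 0.0902, 0.2225]
eef_rot: [2.197, 2.245, -0.0]
ft_force: [0.2, 0.4, 1.3]
opening: 0.0502
gripper_force: 0.0
```

```bash
python3 d.py .5755 .089 .10 1.6
```

```text
t 2.55 pos [0.5739 0.0902 0.2225] yaw_y 1.24 tool [[-0.022, 1.0, -0.0], [1.0, 0.022, 0.0], [0.0, -0.0, -1.0]] F [0.2 0.4 1.3] open 0.05016316730715735 grip 0.0
jog cm [-0.13  0.16 12.25] twist -0.36
```

>>> jog_arm(steps=[{"dx":-0.13,"dy":0.16,"dz":4,"twist":-0.36,"fingers":5},{"dx":0,"dy":0,"dz":4,"twist":0,"fingers":5},{"dx":0,"dy":0,"dz":4,"twist":0,"fingers":5},{"dx":0,"dy":0,"dz":3,"twist":0,"fingers":5},{"dx":0,"dy":0,"dz":1.5,"twist":0,"fingers":5},{"dx":0,"dy":0,"dz":1,"twist":0,"fingers":5},{"dx":0,"dy":0,"dz":0,"twist":0,"fingers":5}])

```text
time: 3.25
ee_pos: [0.5756, 0.0888, 0.0472]
eef_rot: [-2.183, -2.259, 0.001]
ft_force: [0.4, -0.1, 1.0]
opening: 0.0499
gripper_force: 0.0
```

>>> jog_arm(newtons=12, steps=[{"dx":0,"dy":0,"dz":0,"twist":0,"fingers":1.5},{"dx":0,"dy":0,"dz":0,"twist":0,"fingers":1.5},{"dx":0,"dy":0,"dz":0,"twist":0,"fingers":1.5},{"dx":0,"dy":0,"dz":0,"twist":0,"fingers":1.5},{"dx":0,"dy":0,"dz":0,"twist":0,"fingers":1.5},{"dx":0,"dy":0,"dz":0,"twist":0,"fingers":1.5}])

```text
time: 3.85
ee_pos: [0.5773, 0.0891, 0.0484]
eef_rot: [2.182, 2.257, 0.005]
ft_force: [8.6, 0.4, -2.7]
opening: 0.0242
gripper_force: 12.0
```

```bash
python3 - <<'E'
from h import *
a=cam('top')['pixels'][200:340,150:330];cv2.imwrite('pics/g1.png',cv2.resize(a,None,fx=3,fy=3)[:,:,::-1])
h=np.array([.5716,.2363]);s=arm.sense();p=s['ee_pos'];print(p,s['ft_force'],s['opening'],s['gripper_force'])
# arc steps from angle 0 (relative to the actual grasp)
r=h[1]-p[1];print(r)
th=np.radians(np.array([0,3,8,14,21,28,35,42,49,56,63,70,77,84,90,95,99,102,104]))
y=h[1]-r*np.cos(th);z=r*np.sin(th);x=.0268*-(y-y[0])
for i in range(1,len(th)):print(round(np.degrees(th[i])),np.round([(y[i]-y[i-1])*100,(x[i]-x[i-1])*100,-(z[i]-z[i-1])*100],2))
E
```

```text
[0.57736173 0.0891059  0.0484475 ] [ 8.96136465 -0.22459784 -1.96542142] 0.023563637141670892 11.998680979013443
0.14719409800990435
3 [ 0.02 -0.   -0.77]
8 [ 0.12 -0.   -1.28]
14 [ 0.29 -0.01 -1.51]
21 [ 0.54 -0.01 -1.71]
28 [ 0.75 -0.02 -1.64]
35 [ 0.94 -0.03 -1.53]
42 [ 1.12 -0.03 -1.41]
49 [ 1.28 -0.03 -1.26]
56 [ 1.43 -0.04 -1.09]
63 [ 1.55 -0.04 -0.91]
70 [ 1.65 -0.04 -0.72]
77 [ 1.72 -0.05 -0.51]
84 [ 1.77 -0.05 -0.3 ]
90 [ 1.54 -0.04 -0.08]
95 [ 1.28 -0.03  0.06]
99 [ 1.02 -0.03  0.13]
102 [ 0.76 -0.02  0.14]
104 [ 0.5  -0.01  0.12]
```

View pics/g1.png

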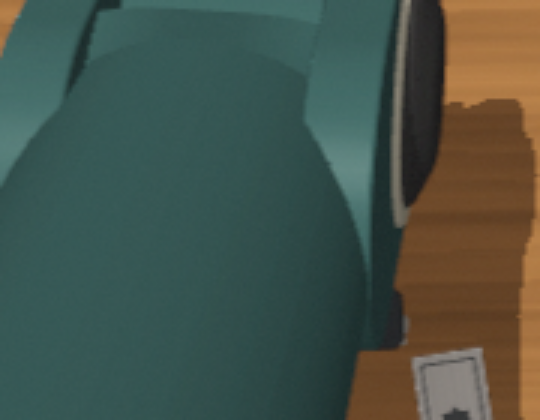

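The arm hides the jig in the top view. The 23.6 mm opening at 12 N shows that the 24 mm disc is held, so I'll swing it now.

>>> jog_arm(steps=[{"dx":0.02,"dy":0.2,"dz":-0.77,"twist":0,"fingers":1.5},{"dx":0.12,"dy":0,"dz":-1.28,"twist":0,"fingers":1.5},{"dx":0.29,"dy":0,"dz":-1.51,"twist":0,"fingers":1.5},{"dx":0.54,"dy":0,"dz":-1.71,"twist":0,"fingers":1.5},{"dx":0.75,"dy":0,"dz":-1.64,"twist":0,"fingers":1.5},{"dx":0.94,"dy":0,"dz":-1.53,"twist":0,"fingers":1.5}])

```text
time: 4.5
ee_pos: [0.5767, 0.1156, 0.1338]
eef_rot: [2.184, 2.258, 0.001]
ft_force: [2.3, 0.3, -4.3]
opening: 0.0239
gripper_force: 12.0
```

>>> jog_arm(steps=[{"dx":1.12,"dy":0,"dz":-1.41,"twist":0,"fingers":1.5},{"dx":1.28,"dy":0,"dz":-1.26,"twist":0,"fingers":1.5},{"dx":1.43,"dy":0,"dz":-1.09,"twist":0,"fingers":1.5},{"dx":1.55,"dy":0,"dz":-0.91,"twist":0,"fingers":1.5},{"dx":1.65,"dy":0,"dz":-0.72,"twist":0,"fingers":1.5},{"dx":1.72,"dy":0,"dz":-0.51,"twist":0,"fingers":1.5}])

```text
time: 5.1
ee_pos: [0.5741, 0.2043, 0.192]
eef_rot: [2.183, 2.258, 0.002]
ft_force: [8.5, -1.1, -3.8]
opening: 0.0237
gripper_force: 12.0
```

>>> jog_arm(steps=[{"dx":1.77,"dy":0,"dz":-0.3,"twist":0,"fingers":1.5},{"dx":1.54,"dy":0,"dz":-0.08,"twist":0,"fingers":1.5},{"dx":1.28,"dy":0,"dz":0.06,"twist":0,"fingers":1.5},{"dx":1.02,"dy":0,"dz":0.13,"twist":0,"fingers":1.5},{"dx":0.76,"dy":0,"dz":0.14,"twist":0,"fingers":1.5},{"dx":0.5,"dy":0,"dz":0.12,"twist":0,"fingers":1.5},{"dx":0,"dy":0,"dz":0,"twist":0,"fingers":1.5},{"dx":0,"dy":0,"dz":0,"twist":0,"fingers":1.5}])

```text
time: 5.9
ee_pos: [0.5722, 0.2732, 0.191]
eef_rot: [2.182, 2.259, 0.004]
ft_force: [7.8, 1.3, 1.5]
opening: 0.0236
gripper_force: 12.0
```

>>> jog_arm(steps=[{"dx":0,"dy":0,"dz":0,"twist":0,"fingers":5},{"dx":0,"dy":0,"dz":0,"twist":0,"fingers":5},{"dx":0,"dy":0,"dz":0,"twist":0,"fingers":5},{"dx":0,"dy":0,"dz":-3,"twist":0,"fingers":5},{"dx":0,"dy":0,"dz":-4,"twist":0,"fingers":5},{"dx":-4,"dy":-2,"dz":0,"twist":0,"fingers":0},{"dx":-4,"dy":-4,"dz":0,"twist":0,"fingers":0},{"dx":-1,"dy":-4,"dz":0,"twist":0,"fingers":0}])

```text
time: 6.7
ee_pos: [0.4783, 0.1795, 0.26]
eef_rot: [2.188, 2.254, -0.001]
ft_force: [0.6, 0.6, 0.7]
opening: 0.0295
gripper_force: 0.0
```

```bash
python3 - <<'E'
from h import *
w=cam('wrist')['pixels'];s=cam('scene')['pixels'][60:260,210:420]
cv2.imwrite('pics/g2.png',np.hstack([cv2.resize(w,(400,300)),cv2.resize(s,(315,300))])[:,:,::-1])
E
python3 d.py .56 .183 .075 1.6
```

```text
t 6.8 pos [0.4754 0.1815 0.2603] yaw_y 1.88 tool [[-0.033, 0.999, 0.001], [0.999, 0.033, -0.002], [-0.002, 0.001, -1.0]] F [2.  0.3 0.6] open 0.02126819515925723 grip 0.0
jog cm [-0.16  8.5  18.51] twist 0.28
```

View pics/g2.png

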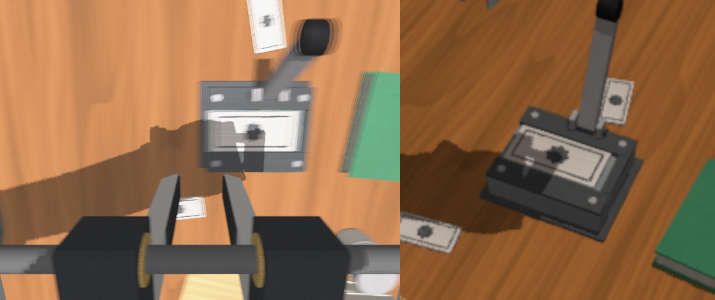

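The bar now leans open beyond upright, and the plate is still in its channel. Next I'll bring the closed tips down onto it.

>>> jog_arm(steps=[{"dx":-0.1,"dy":3,"dz":0,"twist":0.3,"fingers":0},{"dx":-0.1,"dy":3,"dz":1,"twist":0,"fingers":0},{"dx":0,"dy":2.5,"dz":2,"twist":0,"fingers":0},{"dx":0,"dy":0,"dz":4,"twist":0,"fingers":0},{"dx":0,"dy":0,"dz":4,"twist":0,"fingers":0},{"dx":0,"dy":0,"dz":4,"twist":0,"fingers":0},{"dx":0,"dy":0,"dz":3,"twist":0,"fingers":0},{"dx":0,"dy":0,"dz":0.5,"twist":0,"fingers":0}])

```text
time: 7.6
ee_pos: [0.5623, 0.1834, 0.0719]
eef_rot: [-2.188, -2.252, 0.008]
ft_force: [0.5, -0.8, 0.3]
opening: 0.0005
gripper_force: 0.0
```

>>> jog_arm(steps=[{"dx":0,"dy":0,"dz":0.5,"twist":0,"fingers":0},{"dx":0,"dy":0,"dz":0.3,"twist":0,"fingers":0},{"dx":0,"dy":0,"dz":0.2,"twist":0,"fingers":0},{"dx":0,"dy":0,"dz":0,"twist":0,"fingers":0}])

```text
time: 8.0
ee_pos: [0.5644, 0.184, 0.0659]
eef_rot: [2.189, 2.253, 0.002]
ft_force: [-1.1, -0.1, 0.7]
opening: 0.0005
gripper_force: 0.0
```

>>> jog_arm(steps=[{"dx":0,"dy":0,"dz":0.2,"twist":0,"fingers":0},{"dx":0,"dy":0,"dz":0.2,"twist":0,"fingers":0},{"dx":0,"dy":0,"dz":0.1,"twist":0,"fingers":0},{"dx":0,"dy":0,"dz":0,"twist":0,"fingers":0}])

```text
time: 8.4
ee_pos: [0.5643, 0.1839, 0.0615]
eef_rot: [-2.189, -2.253, -0.001]
ft_force: [-9.3, -1.6, 25.1]
opening: 0.0001
gripper_force: 12.4
```

>>> jog_arm(steps=[{"dx":0,"dy":0,"dz":-0.05,"twist":0,"fingers":0},{"dx":0,"dy":0,"dz":0,"twist":0,"fingers":0},{"dx":0,"dy":0,"dz":0,"twist":0,"fingers":0}])

```text
time: 8.7
ee_pos: [0.5643, 0.1839, 0.0616]
eef_rot: [-2.189, -2.253, -0.001]
ft_force: [-5.7, -0.5, 16.4]
opening: 0.0004
gripper_force: 8.1
```

>>> jog_arm(steps=[{"dx":0,"dy":-0.2,"dz":-0.02,"twist":0,"fingers":0},{"dx":0,"dy":-0.4,"dz":0,"twist":0,"fingers":0},{"dx":0,"dy":-0.4,"dz":0,"twist":0,"fingers":0},{"dx":0,"dy":-0.4,"dz":0,"twist":0,"fingers":0}])

```text
time: 9.1
ee_pos: [0.551, 0.1835, 0.0617]
eef_rot: [2.189, 2.252, 0.003]
ft_force: [3.3, -0.4, 5.9]
opening: 0.0004
gripper_force: 3.3
```

>>> jog_arm(steps=[{"dx":0,"dy":0,"dz":0.04,"twist":0,"fingers":0},{"dx":0,"dy":-0.4,"dz":0,"twist":0,"fingers":0},{"dx":0,"dy":-0.4,"dz":0,"twist":0,"fingers":0},{"dx":0,"dy":-0.4,"dz":0,"twist":0,"fingers":0}])

```text
time: 9.5
ee_pos: [0.5395, 0.1833, 0.0616]
eef_rot: [2.188, 2.252, 0.005]
ft_force: [4.2, 0.2, 10.4]
opening: 0.0006
gripper_force: 5.0
```

```bash
python3 - <<'E'
from h import *
s=cam('scene')['pixels'][100:240,240:400]
cv2.imwrite('pics/g3.png',cv2.resize(s,None,fx=4,fy=4,interpolation=cv2.INTER_CUBIC)[:,:,::-1])
E
```

```text
(no output)
```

View pics/g3.png

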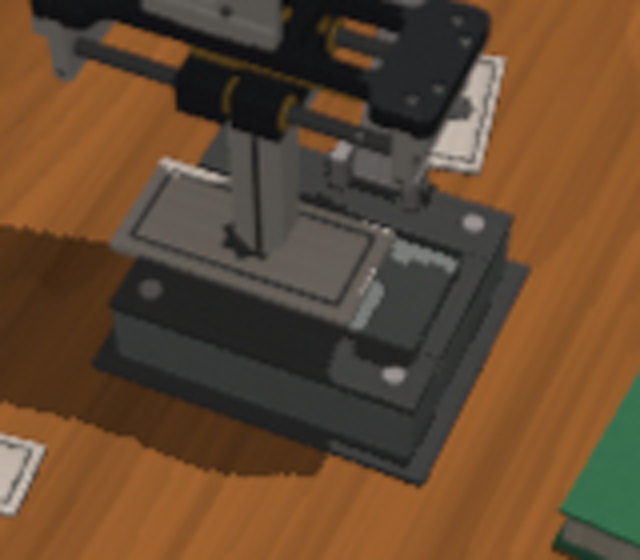

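The plate moves with the tips, and a wider gap shows behind it. I'll keep dragging.

>>> jog_arm(steps=[{"dx":0,"dy":-0.4,"dz":0,"twist":0,"fingers":0},{"dx":0,"dy":-0.4,"dz":0,"twist":0,"fingers":0},{"dx":0,"dy":-0.4,"dz":0,"twist":0,"fingers":0}])

```text
time: 9.85
ee_pos: [0.5276, 0.1829, 0.0616]
eef_rot: [2.188, 2.251, 0.005]
ft_force: [3.4, -0.2, 10.1]
opening: 0.0002
gripper_force: 5.1
```

>>> jog_arm(steps=[{"dx":0,"dy":-0.4,"dz":0.01,"twist":0,"fingers":0},{"dx":0,"dy":-0.4,"dz":0,"twist":0,"fingers":0},{"dx":0,"dy":-0.4,"dz":0,"twist":0,"fingers":0},{"dx":0,"dy":0,"dz":0,"twist":0,"fingers":0},{"dx":0,"dy":0,"dz":0,"twist":0,"fingers":0}])

```text
time: 10.35
ee_pos: [0.5153, 0.1826, 0.0616]
eef_rot: [2.189, 2.252, 0.004]
ft_force: [-0.1, 0.6, 15.7]
opening: 0.0003
gripper_force: 7.9
```

>>> jog_arm(steps=[{"dx":0,"dy":0,"dz":-2,"twist":0,"fingers":0},{"dx":0,"dy":0,"dz":-4,"twist":0,"fingers":2},{"dx":0,"dy":-2,"dz":-4,"twist":0,"fingers":5},{"dx":0,"dy":-3,"dz":-2,"twist":0,"fingers":8},{"dx":0,"dy":0,"dz":0,"twist":-8.5,"fingers":8},{"dx":0,"dy":0,"dz":0,"twist":-8.5,"fingers":8},{"dx":0,"dy":0,"dz":0,"twist":-8.5,"fingers":8},{"dx":0,"dy":0,"dz":0,"twist":-8.5,"fingers":8}])

```text
time: 11.15
ee_pos: [0.464, 0.181, 0.1806]
eef_rot: [1.426, 2.799, 0.001]
ft_force: [0.2, -0.4, 0.1]
opening: 0.0532
gripper_force: 0.0
```

>>> jog_arm(steps=[{"dx":0,"dy":0,"dz":0,"twist":-8.5,"fingers":8},{"dx":0,"dy":0,"dz":0,"twist":-8.5,"fingers":8},{"dx":0,"dy":0,"dz":0,"twist":-8.5,"fingers":8},{"dx":0,"dy":0,"dz":0,"twist":-8.5,"fingers":8},{"dx":0,"dy":0,"dz":0,"twist":-8.5,"fingers":8},{"dx":0,"dy":0,"dz":0,"twist":-8.5,"fingers":8},{"dx":0,"dy":0,"dz":0,"twist":-5,"fingers":8},{"dx":0,"dy":0,"dz":0,"twist":0,"fingers":8}])

```text
time: 11.95
ee_pos: [0.4641, 0.1808, 0.1805]
eef_rot: [-0.047, 3.141, 0.0]
ft_force: [0.2, 0.5, 0.1]
opening: 0.08
gripper_force: 0.0
```

```bash
python3 d.py .474 .18 .055 91.6; python3 - <<'E'
from h import *
import pickle
w=cam('wrist');s=cam('scene');pickle.dump((w,s),open('c1.pkl','wb'))
cv2.imwrite('pics/g4.png',np.hstack([cv2.resize(w['pixels'],(400,300)),cv2.resize(s['pixels'][110:210,250:380],(390,300))])[:,:,::-1])
E
```

```text
t 11.95 pos [0.4641 0.1808 0.1805] yaw_y 91.72 tool [[-1.0, -0.03, -0.0], [-0.03, 1.0, 0.0], [0.0, 0.0, -1.0]] F [0.2 0.5 0.1] open 0.08004790261114685 grip 0.0
jog cm [-0.99 -0.11 12.55] twist 0.12
```

View pics/g4.png

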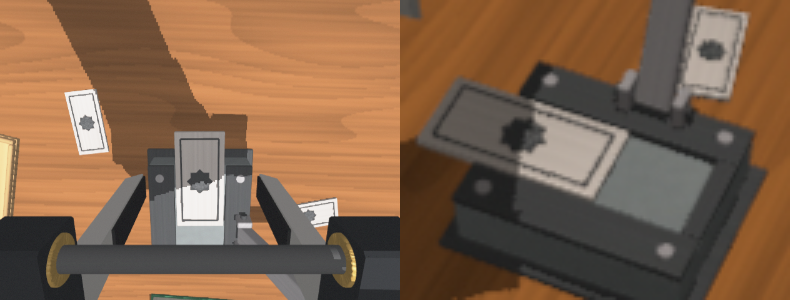

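```bash
python3 - <<'E'
from h import *
import pickle
w,s=pickle.load(open('c1.pkl','rb'))
for k,a,b in(('FR',(174,132),(416,146)),('FL',(226,132),(459,76)),('RR',(176,226),(599,200)),('RL',(225,226),(629,130)),('jigFR',(148,150),(453,200)),('jigFL',(251,150),(540,62))):
    W=(w,a[0]*1.6,a[1]*1.6)
    p,e=tri([W,(s,250+(b[0]-400)/3,110+b[1]/3)]);print(k,np.round(p*1e3,1),np.round(e[0]*1e3,1),np.round(atz(*W,.0427)*1e3,1))
E
```

```text
FR [450.7 147.9  37.4] 1.2 [450.5 149.2  42.7]
FL [448.4 208.2  41.4] 0.9 [448.7 208.7  42.7]
RR [572.8 152.9  42. ] 1.1 [571.5 152.1  42.7]
RL [567.6 212.6  43.9] 1.6 [569.6 214.   42.7]
jigFR [482.2 120.5  28.1] 6.8 [472.8 119.   42.7]
jigFL [478.6 247.7  25.7] 6.8 [469.2 239.   42.7]
```

The plate overhangs by about 40 mm, with its front edge at x≈0.449. I'll grip its sides.

>>> jog_arm(newtons=40, steps=[{"dx":-0.8,"dy":-0.1,"dz":3,"twist":0,"fingers":8},{"dx":0,"dy":0,"dz":4,"twist":0,"fingers":8},{"dx":0,"dy":0,"dz":3,"twist":0,"fingers":8},{"dx":0,"dy":0,"dz":1.5,"twist":0,"fingers":8},{"dx":0,"dy":0,"dz":1,"twist":0,"fingers":8},{"dx":0,"dy":0,"dz":0.3,"twist":0,"fingers":8},{"dx":0,"dy":0,"dz":0,"twist":0,"fingers":7},{"dx":0,"dy":0,"dz":0,"twist":0,"fingers":6.4}])

```text
time: 12.85
ee_pos: [0.4725, 0.1803, 0.0532]
eef_rot: [-0.044, 3.14, 0.001]
ft_force: [0.8, 0.3, 0.8]
opening: 0.0671
gripper_force: 0.0
```

>>> jog_arm(newtons=40, steps=[{"dx":0,"dy":0,"dz":0,"twist":0,"fingers":6.1},{"dx":0,"dy":0,"dz":0,"twist":0,"fingers":5.8},{"dx":0,"dy":0,"dz":0,"twist":0,"fingers":5},{"dx":0,"dy":0,"dz":0,"twist":0,"fingers":5},{"dx":0,"dy":0,"dz":0,"twist":0,"fingers":5}])

```text
time: 13.35
ee_pos: [0.4722, 0.1802, 0.0526]
eef_rot: [-0.045, 3.141, 0.0]
ft_force: [-0.4, 0.9, 5.0]
opening: 0.0571
gripper_force: 40.0
```

>>> jog_arm(newtons=55, steps=[{"dx":0,"dy":0,"dz":0,"twist":0,"fingers":5},{"dx":0,"dy":0,"dz":-0.5,"twist":0,"fingers":5},{"dx":0,"dy":0,"dz":-1,"twist":0,"fingers":5},{"dx":0.5,"dy":0,"dz":-1.5,"twist":0,"fingers":5},{"dx":1,"dy":0,"dz":-1.5,"twist":0,"fingers":5},{"dx":1,"dy":0,"dz":-1.5,"twist":0,"fingers":5},{"dx":0,"dy":0,"dz":0,"twist":0,"fingers":5}])

```text
time: 14.05
ee_pos: [0.447, 0.1798, 0.1143]
eef_rot: [-0.046, 3.139, 0.002]
ft_force: [0.0, 0.2, -1.4]
opening: 0.0575
gripper_force: 55.0
```

```bash
python3 - <<'E'
from h import *
s=cam('scene')['pixels'][60:260,200:420]
cv2.imwrite('pics/g5.png',cv2.resize(s,(660,600))[:,:,::-1])
E
python3 d.py
```

```text
t 14.1 pos [0.4473 0.1797 0.1134] yaw_y 91.66 tool [[-1.0, -0.029, -0.002], [-0.029, 1.0, 0.001], [0.002, 0.001, -1.0]] F [ 0.2  0.6 -2.2] open 0.05706174994550385 grip 54.99129116535187
```

View pics/g5.png

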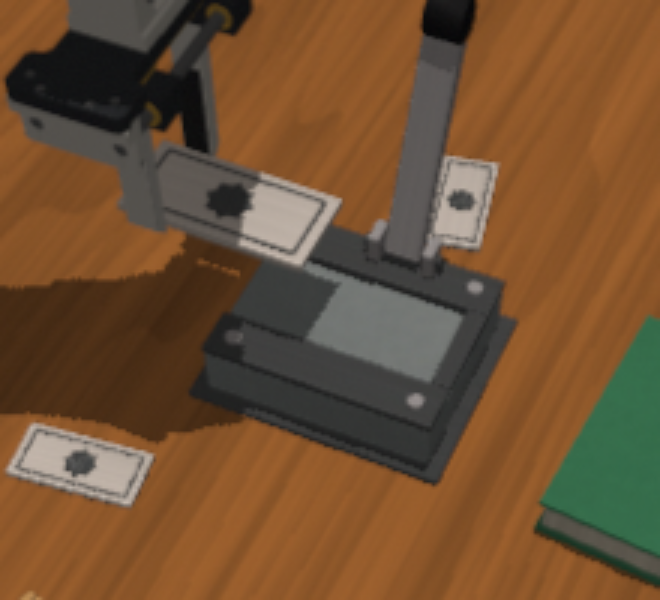

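The plate is held level and clear of the jig, and the bar is still open. I'll carry it to the tray.

>>> jog_arm(steps=[{"dx":0,"dy":-0.5,"dz":-1,"twist":0,"fingers":5},{"dx":0,"dy":-1.5,"dz":-2,"twist":0,"fingers":5},{"dx":-0.3,"dy":-2.5,"dz":-1,"twist":0,"fingers":5},{"dx":-0.6,"dy":-3,"dz":0,"twist":0,"fingers":5},{"dx":-0.9,"dy":-3.3,"dz":0,"twist":0,"fingers":5},{"dx":-0.9,"dy":-3.3,"dz":0,"twist":0,"fingers":5},{"dx":-0.9,"dy":-3.3,"dz":0,"twist":0,"fingers":5},{"dx":-0.9,"dy":-3.3,"dz":0,"twist":0,"fingers":5}])

```text
time: 14.9
ee_pos: [0.4983, -0.0283, 0.1525]
eef_rot: [0.044, -3.141, 0.001]
ft_force: [-0.0, 0.8, -0.6]
opening: 0.0572
gripper_force: 55.0
```

>>> jog_arm(steps=[{"dx":-0.9,"dy":-3.3,"dz":0,"twist":0,"fingers":5},{"dx":-0.6,"dy":-3.3,"dz":0,"twist":2,"fingers":5},{"dx":-0.3,"dy":-3,"dz":0,"twist":4,"fingers":5},{"dx":0,"dy":-2,"dz":0,"twist":4,"fingers":5},{"dx":0,"dy":0,"dz":0,"twist":4,"fingers":5},{"dx":0,"dy":0,"dz":0,"twist":0.8,"fingers":5},{"dx":0,"dy":0,"dz":0,"twist":0,"fingers":5}])

```text
time: 15.6
ee_pos: [0.516, -0.1413, 0.1523]
eef_rot: [-0.358, -3.121, -0.0]
ft_force: [0.5, 0.2, -1.3]
opening: 0.0567
gripper_force: 55.0
```

```bash
python3 d.py .52 -.1506 .0245 76.9;python3 - <<'E'
from h import *
w=cam('wrist')['pixels'];s=cam('scene')['pixels']
cv2.imwrite('pics/g6.png',np.hstack([cv2.resize(w,(400,300)),cv2.resize(s,(400,300))])[:,:,::-1])
E
```

```text
t 15.6 pos [ 0.516  -0.1413  0.1523] yaw_y 76.91 tool [[-0.974, 0.226, 0.0], [0.226, 0.974, 0.0], [-0.0, 0.0, -1.0]] F [ 0.5  0.2 -1.3] open 0.05674150303593485 grip 54.991453886032104
jog cm [-0.6  -0.82 12.78] twist 0.01
```

View pics/g6.png

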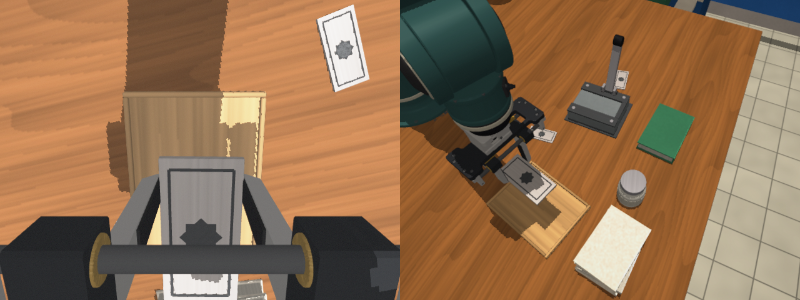

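The plate is held level above the tray and aligned with it. I'll lower it now.

>>> jog_arm(steps=[{"dx":-0.6,"dy":-0.8,"dz":2,"twist":0,"fingers":5},{"dx":0,"dy":0,"dz":3,"twist":0,"fingers":5},{"dx":0,"dy":0,"dz":3,"twist":0,"fingers":5},{"dx":0,"dy":0,"dz":2,"twist":0,"fingers":5},{"dx":0,"dy":0,"dz":1.3,"twist":0,"fingers":5},{"dx":0,"dy":0,"dz":0.7,"twist":0,"fingers":5},{"dx":0,"dy":0,"dz":0.4,"twist":0,"fingers":5},{"dx":0,"dy":0,"dz":0,"twist":0,"fingers":5}])

```text
time: 16.5
ee_pos: [0.5204, -0.1509, 0.0286]
eef_rot: [0.359, 3.121, -0.0]
ft_force: [-0.7, -0.0, -2.0]
opening: 0.0572
gripper_force: 55.0
```

>>> jog_arm(steps=[{"dx":0,"dy":0,"dz":0.2,"twist":0,"fingers":5},{"dx":0,"dy":0,"dz":0.1,"twist":0,"fingers":5},{"dx":0,"dy":0,"dz":0,"twist":0,"fingers":5}])

```text
time: 16.8
ee_pos: [0.5203, -0.1509, 0.0256]
eef_rot: [0.36, 3.12, -0.0]
ft_force: [-0.3, 0.6, -1.7]
opening: 0.0572
gripper_force: 55.0
```

>>> jog_arm(newtons=10, steps=[{"dx":0,"dy":0,"dz":0.15,"twist":0,"fingers":5},{"dx":0,"dy":0,"dz":0,"twist":0,"fingers":5},{"dx":0,"dy":0,"dz":0,"twist":0,"fingers":6.2},{"dx":0,"dy":0,"dz":0,"twist":0,"fingers":7.2},{"dx":0,"dy":0,"dz":0,"twist":0,"fingers":7.2},{"dx":0,"dy":0,"dz":0,"twist":0,"fingers":7.2},{"dx":0,"dy":0,"dz":0,"twist":0,"fingers":7.2}])

```text
time: 17.5
ee_pos: [0.5202, -0.1509, 0.0239]
eef_rot: [0.36, 3.121, -0.0]
ft_force: [0.1, 0.4, -0.9]
opening: 0.0721
gripper_force: 0.0
```

>>> jog_arm(steps=[{"dx":0,"dy":0,"dz":-1,"twist":0,"fingers":7.2},{"dx":0,"dy":0,"dz":-3,"twist":0,"fingers":7.2},{"dx":0,"dy":0,"dz":-4,"twist":0,"fingers":7.2},{"dx":2,"dy":0,"dz":-4,"twist":0,"fingers":7.2},{"dx":4,"dy":0,"dz":-4,"twist":0,"fingers":7.2},{"dx":4,"dy":0,"dz":-2,"twist":0,"fingers":7.2},{"dx":0,"dy":0,"dz":0,"twist":0,"fingers":7.2}])

```text
time: 18.2
ee_pos: [0.425, -0.1289, 0.2024]
eef_rot: [0.361, 3.116, 0.004]
ft_force: [0.9, -0.2, 0.2]
opening: 0.0721
gripper_force: 0.0
```

```bash
python3 - <<'E'
from h import *
w=cam('wrist')['pixels'];s=cam('scene')['pixels']
cv2.imwrite('pics/g7.png',np.hstack([cv2.resize(w,(400,300)),cv2.resize(s,(400,300))])[:,:,::-1])
E
python3 d.py
```

```text
t 18.3 pos [ 0.4275 -0.1289  0.2005] yaw_y 76.86 tool [[-0.974, 0.227, -0.003], [0.227, 0.974, 0.001], [0.003, 0.001, -1.0]] F [ 0.2 -0.2  0.8] open 0.07231400974772904 grip 0.0
```

View pics/g7.png

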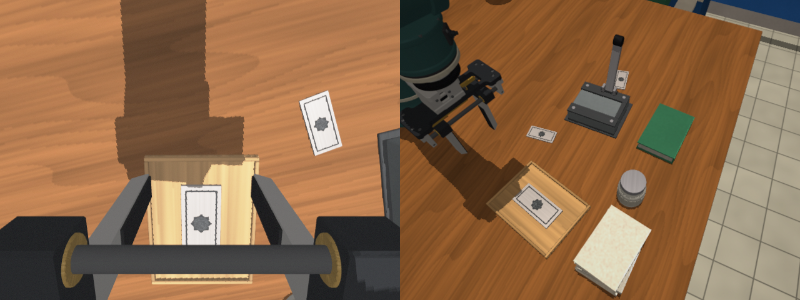

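The plate lies flat and face up in the middle of the tray, the bar is still open, and the gripper is clear of everything. I'll hand it in.

```bash
python3 -c "
from station import arm
print(arm.hand_in())"
```

```text
the job is handed in; nothing more can be done
None
```

I handed the job in at about 18 s: the plate lies flat and face up in the tray, the clamp bar leans open, and the book, jar and blocks were not touched; the station returned no verdict.

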